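# Lock off one side of the slat feeder and feed the dark slat

## Robot

A 6-joint arm with a two-finger parallel gripper is mounted at the origin on the work surface. World frame = base frame: x ahead of the robot, y to its left, z up, the work surface at z = 0. Lengths are in m, angles in rad, forces in N, time in s.
With the tool pointing down it reaches from about 0.425 to 0.95 m from the base axis. Payload 14.7 kg.
Tool frame: the origin (TCP) lies between the finger pads; the fingertips stand 11 mm ahead of it and the grasp point (between the pads) lies 8 mm behind it (manip.tips_ahead is the distance from the TCP to the fingertips, in m); z points along the fingers, y is the line along which they close (so a half turn about z gives the same grasp; the last joint's range is limited). The gripper opens to 85 mm and grips with 20 to 120 N. Pads are 22 mm wide; open, the fingers measure 114 mm over their backs; the gripper's body (76 mm by 85 mm) begins 54 mm behind the grasp point. The pads swing forward as they close: fully open they stand 13 mm farther back than shut.
Start: joints at [-1.182, 0.48, 1.596, -0, 1.065, -0.047], TCP at [0.274, -0.589, 0.242] pointing down, gripper open.
Joint ranges: [-2.75, 2.75], [-0.82, 2.05], [0.23, 2.67], [-1.56, 4.7], [0.09, 2.69], [-2.92, 2.92]. Speed limits (rad/s): [1.89, 1.89, 2.39, 3.01, 3.01, 3.01].

## Interface

Orientations are given as a unit quaternion [w, x, y, z].
In Python, from workcell import manip gives the robot as it stands.
- The arm moves only by the tool drive_tool, never from a script. Its argument "rows" is a list that holds one entry, the list of rows, each a list of 7 numbers: the shift along the tool's x, y, z in mm, then the turn, a rotation vector about the tool's x, y, z in degrees, then the opening, from 0 (shut) to 1 (fully open). In form: [[[x, y, z, wx, wy, wz, fingers], ...]]. A call has 1 to 8 rows; each row shifts and turns the commanded pose from where the row before left it, along the tool's axes as they then stand; what a row does not reach is not made up. A row lasts 1/8 s, in which the tool goes at most 62.5 mm and 10.7 degrees, less where a joint would pass 70% of its speed; a pose out of reach is approached as far as the arm can. A call with a gripper value outside its range is refused whole. The fingers move at their own pace and stop on an object; "newtons" is the grip in N (left out, the last holds). Time passes only in rows, so rows that do not move let the fingers close. It gives the time, the measured TCP pose, the force, the opening and the grip force at its end, in the units of the state.
- manip.get_obs(): the state, without advancing time (a new reading comes with each control period).
- manip.grab_frame(name): name is "scene" or "top" or "wrist"; returns (picture, depth): 420x560x3 uint8, blue, green, red; 420x560 float32, m along the optical axis (not along the pixel's ray), 0 where there is no reading.
- manip.camera_info(name): a dict with "fx", "fy", "cx", "cy" (pixels), "origin" and "rotation" of the camera in the world. Camera axes: x right, y up, looking along -z (the intrinsics and any distortion apply to the point x, -y, -z); pixel columns grow to the right and rows downward; lengths in m; the calibration is good to about 2 mm. A picture is of the moment at which its call begins: read the wrist's pose just before it. camera_info takes no time and is no camera call; for the wrist camera it gives the pose at the moment of the call.
- manip.sign_off(): hands the job in; it is judged then, once.
Trained networks look in the newest picture that a camera, given by its name, has taken for a name from the list of things; names that differ only in an ending like _2 or _b are one class to them, and where a whole thing is asked for, a point or a joint stands for the part that bears it (a point fixed in the world has none). Each returns a list of dicts, best first, with "conf" (0 to 1); they miss things now and then, are a little off and sometimes report something else, mostly with a low value. They report only what shows in the picture. A call takes as long as a camera call. They do not tell look-alikes from the thing itself.
- manip.boxes_of(target, camera): "position" ([x, y, z] in m, in world coordinates, good to about 4 mm: the middle of the surface that is visible of it).
- manip.silhouettes(target, camera): "pixels" (420x560 bool, what is visible of it).
The state is a dict: "time": time; "joint_pos": joint angles; "joint_vel": joint speeds; "joint_efforts": joint torques, N m; "tool_pos": TCP position; "eef_rot": TCP orientation; "wrist_force": force on the tool from outside, world axes, zero at the start; "ft_torque": the same for the moment, N m; "opening": finger opening in m; "grip_force": force on a finger pad.
Only numpy, scipy, OpenCV 4.12 (cv2) and the standard library are available. Lean on these libraries where they do the work, as an engineer would, in place of code of your own. Each camera call takes 0.05 s, during which the arm holds its last target. There are 200 camera calls.

## Task

Only the dark slat is to be fed. First slide the red C-shaped travel lock, gap first, down over the guide rod on the pale slat's side of the shuttle and leave it hanging there; then tilt the feed stick towards the dark slat's side until the slat lies against its orange end stop, hold it there for a good second, and let the stick go back upright. Move the slats with the feeder only, never with the gripper, and leave the pale slat and the other things on the bench alone.

Things in the scene. Friction and masses are not known exactly. Their poses are not given: they have to be found in the camera images.
- feeder: Fixed slat feeder: green base 200 (x) x 420 (y) x 30 mm high, origin at the centre of its underside; x away from the robot, y to its left, z up. At x = +45 mm an open channel along y, floor 30 mm up, walls 13 mm high, orange end stops with inner faces at y = +180 and -180 mm, tops 64 mm up. At x = -45 mm a guide rod along y between two green brackets (inner faces y = +137, -137 mm; 135 mm high).
- rod_mid (a point): Middle of the steel guide rod's axis, 115 mm above the bench; rod 12 mm thick, level; axes as the feeder's, rod along y. The centred shuttle covers it over y = -26..+26 mm; bare rod lies on both sides at 26..137 mm from here, so the 70 mm lock fits with its middle 82 mm (61..102) from here.
- shuttle (a joint): Slide of the aluminium shuttle: block 44 x 50 (y) x 44 mm on the rod, with an arm over the channel down to a 20 mm thick pusher plate between the slats; top 137 mm above the bench. m along the feeder's y, 0 = centred. It follows the stick, 0.16 m per rad, and needs 70 mm to bring a slat to its stop.
- console: Grey control box fixed to the bench, 100 (x) x 130 (y) x 50 mm, origin at the centre of its underside, z up, with the feed stick in the middle of its top. The stick tilts only to the box's +y or -y.
- stick (a joint): Tilt of the feed stick, rad: 0 upright, + leaning to the console's +y, which drives the shuttle to the feeder's +y; - the other way. Pivot (axis along the console's x) in the middle of the console, 52 mm above the bench. Range -0.5..+0.5; a slat meets its stop at about 0.44. A spring (1.3 N m per rad, about 6 N at the knob when over) returns it to 0.
- stick_knob (a point): Grip point of the stick's red knob, on the stick's axis 100 mm above the pivot (152 mm above the bench when upright); knob 34 mm across, from 24 mm below to 26 mm above this point; steel shaft 12 mm thick below it.
- lock: Red plastic C-shaped travel lock, loose, 70 (x, its length) x 44 (y) x 51 mm high, 90 g, standing on its two lips, gap down. Origin at the centre of its underside, z up. Walls 6 mm, inside 32 mm wide, gap between the lips 22 mm. Flat upright sides, 44 mm apart, from 9 to 38 mm above the underside, good to grip from above. Both ends are alike.
- lock_seat (a point): Point of the lock where the rod's axis lies when the lock hangs on it: 39 mm above its underside, in the middle of its length and width; axes as the lock's.
- slat_dark: Dark brown wooden slat 45 x 100 x 22 mm, 80 g, loose in the feeder's channel on one side of the pusher, long side along the feeder's y; origin at the centre of its underside. Against its stop its origin is at feeder y = +130 or -130 mm. It may be on either side.
- slat_pale: Pale wooden slat of the same size, in the channel on the other side of the pusher; stays where it is.
- glue: Yellow glue bottle, 52 mm across, 120 mm high, standing; origin at the centre of its underside. Leave alone.
- tape: Roll of paper tape, 90 mm across, 24 mm high, lying on the bench; leave alone.
- screwdriver: Screwdriver lying on the bench; leave alone.
Not all that is in view belongs to the job. Several things have the shape of the lock; the one meant has the colours described above.

How it is judged:
By the outcome, as a careful person would: the job done as asked, in the order asked, and still so for the second after the job is handed in, with the robot touching nothing.
It also fails if it takes over 58 s, if anything falls off the work surface, if the arm or the gripper's body presses on something with over 40 N, if the wrist force passes 120 N, or if a joint passes its speed limit or range.

## Working session

There is one attempt and no reset: what is moved stays moved. The work goes in short steps, Python scripts to look and compute and a tool call to move; the robot and the scene stay as the last step left them, time stands still between calls to the robot, and variables do not carry over. Pictures are saved under pics/ and viewed, at most 10 in all, crops included, and the job is handed in when it is done.

Besides the shell and the picture viewer there is one more tool, called after "Emit:" in YAML: its name, and indented under it one key for each argument. drive_tool: Moves the arm, as the interface text tells. Its arguments: {"type":"object","properties":{"rows":{"type":"array"},"newtons":{"type":"number"}},"required":["rows"]}

```bash
mkdir -p pics; cat > h.py <<'E'
import numpy as np, cv2
from workcell import manip
def cloud(cam):
    ci=manip.camera_info(cam); im,d=manip.grab_frame(cam)
    v,u=np.mgrid[:420,:560]
    X=np.stack([(u-ci['cx'])/ci['fx']*d,-(v-ci['cy'])/ci['fy']*d,-d],-1)
    P=X@np.array(ci['rotation']).T+np.array(ci['origin']); P[d==0]=np.nan
    return im,P
E
python3 - <<'E'
from h import *
for c in ('scene','top'):
    im,P=cloud(c); cv2.imwrite(f'pics/{c}0.png',im); np.save(f'{c}0.npy',P)
    ci=manip.camera_info(c); print(ci)
    for t in ('lock','stick_knob','shuttle','slat_dark','slat_pale','feeder','console'):
        for r in manip.boxes_of(t,c)[:4]: print(c,t,round(r['conf'],2),np.round(r['position'],3))
print(manip.get_obs())
E
```

```text
Traceback (most recent call last):
  File "h.py", line 7, in cloud
    P=X@np.array(ci['rotation']).T+np.array(ci['origin']); P[d==0]=np.nan
      ~^~~~~~~~~~~~~~~~~~~~~~~~~~~
ValueError: matmul: Input operand 1 has a mismatch in its core dimension 0, with gufunc signature (n?,k),(k,m?)->(n?,m?) (size 4 is different from 3)
```

```bash
sed -i "s/np.array(ci\['rotation'\]).T/R(ci['rotation']).T/; 2a from scipy.spatial.transform import Rotation\ndef R(q): return Rotation.from_quat(q,scalar_first=True).as_matrix()" h.py
python3 - <<'E'
from h import *
for c in ('scene','top'):
    im,P=cloud(c); cv2.imwrite(f'pics/{c}0.png',im); np.save(f'{c}0.npy',P)
    ci=manip.camera_info(c); print(ci)
    for t in ('lock','stick_knob','shuttle','slat_dark','slat_pale','feeder','console'):
        for r in manip.boxes_of(t,c)[:4]: print(c,t,round(r['conf'],2),np.round(r['position'],3))
print(manip.get_obs())
E
```

```text
{'fx': 429.5796177518182, 'fy': 429.5796177518182, 'cx': 278.65991215384406, 'cy': 214.4020748483889, 'origin': array([ 0.91613701, -0.42367442,  1.09741496]), 'rotation': array([0.87595096, 0.23578616, 0.11373614, 0.40518995])}
scene lock 0.9 [ 0.413 -0.42   0.047]
scene lock 0.76 [ 0.528 -0.39   0.052]
scene lock 0.73 [ 0.277 -0.259  0.046]
scene lock 0.72 [ 0.316 -0.493  0.047]
scene stick_knob 0.93 [0.427 0.293 0.109]
scene stick_knob 0.55 [0.406 0.082 0.071]
scene stick_knob 0.19 [ 0.396 -0.091  0.023]
scene shuttle 0.21 [0.432 0.289 0.11 ]
scene slat_dark 0.74 [ 0.664 -0.118  0.055]
scene slat_pale 0.68 [0.681 0.019 0.054]
scene slat_pale 0.27 [ 0.396 -0.093  0.025]
scene slat_pale 0.26 [0.405 0.08  0.071]
scene feeder 0.62 [ 0.627 -0.065  0.032]
scene feeder 0.31 [0.432 0.281 0.054]
scene console 0.93 [0.432 0.282 0.055]
{'fx': 435.79285355621994, 'fy': 435.79285355621994, 'cx': 284.121026762155, 'cy': 214.0532956816582, 'origin': array([ 0.31001748, -0.03411926,  1.52575188]), 'rotation': array([-0.6998713 , -0.04625965,  0.04487575,  0.7113553 ])}
top lock 0.76 [ 0.524 -0.39
[... 449 characters left out ...]
.85, 'joint_pos': array([-1.18164384e+00,  4.80165267e-01,  1.59631442e+00, -1.09776016e-05,
        1.06512424e+00, -4.66440048e-02]), 'joint_vel': array([-0.00129095, -0.00033124,  0.00043882,  0.00188633, -0.00081999,
       -0.00233409]), 'joint_efforts': array([-1.75121190e-04, -9.50435185e+01, -4.30642819e+01,  2.86910608e-04,
        1.28338026e-03,  1.88039724e-05]), 'tool_pos': array([ 0.27436821, -0.58923254,  0.24231372]), 'eef_rot': array([-4.73127157e-06,  9.76353383e-01,  2.16180644e-01, -5.69140825e-06]), 'wrist_force': array([ 0.05277101, -1.46583747,  0.47763268]), 'ft_torque': array([ 0.00507313,  0.03350008, -0.0371829 ]), 'grip_force': 0.0, 'opening': 0.08518934418530333}
```

View pics/top0.png

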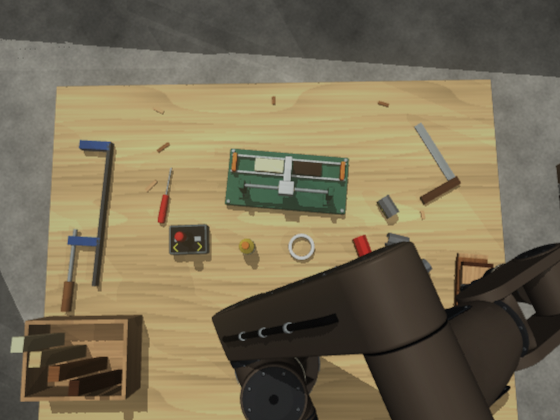

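View pics/scene0.png

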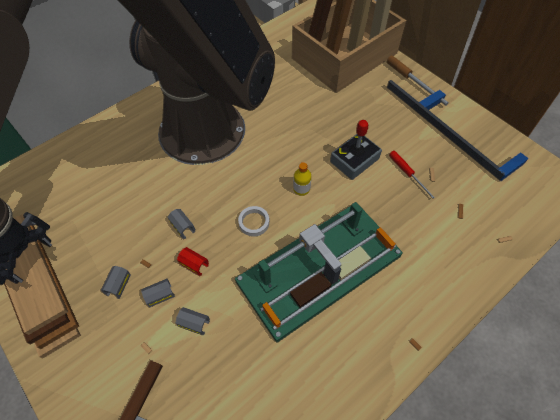

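Lock-shaped things in the scene image: grey at (181,222), (116,281), (157,292), (192,320); red at (193,260). The red one fits. The pale slat (355,258) is on the feeder's +y side and the dark slat (312,290) on the −y side. I'll confirm the red lock with a crop and measure.

```bash
python3 - <<'E'
from h import *
for c in ('scene','top'):
    im=cv2.imread(f'pics/{c}0.png'); P=np.load(f'{c}0.npy'); h=cv2.cvtColor(im,cv2.COLOR_BGR2HSV)
    x,y,z=P[...,0],P[...,1],P[...,2]
    red=((h[...,0]<8)|(h[...,0]>172))&(h[...,1]>160)&(h[...,2]>70)
    def rep(n,m):
        p=P[m]; 
        if len(p)<5: print(c,n,len(p));return
        r=cv2.minAreaRect((p[:,:2]*1000).astype(np.float32))
        print(c,n,len(p),'med',np.round(np.median(p,0),4),'z',np.round(np.percentile(p[:,2],[2,98]),3),'rect',np.round(np.array(r[0])),np.round(r[1]),round(r[2],1))
    near=lambda a,b,r:(np.hypot(x-a,y-b)<r)
    rep('lock',red&near(.39,-.294,.08)&(z>.01)); rep('locktop',red&near(.39,-.294,.08)&(z>.043))
    rep('knob',red&near(.42,.288,.08)&(z>.11)); rep('console',near(.42,.285,.1)&(z>.04)&(z<.06))
    org=(h[...,0]>8)&(h[...,0]<16)&(h[...,1]>180)&(z>.055)&(z<.075)&near(.64,-.05,.25)
    rep('stopL',org&(y>0)); rep('stopR',org&(y<-.1))
    rep('brL',near(.555,.09,.08)&(z>.128)&(z<.145)&(h[...,0]>50)); 
    g=(z>.095)&(z<.128)&near(.57,-.045,.18); rep('rod',g)
    rep('shut',(z>.13)&(z<.142)&near(.58,-.045,.06)); rep('brackets',(z>.13)&(z<.142)&near(.57,-.045,.2)&~near(.58,-.045,.07))
    rep('base',(z>.025)&(z<.036)&near(.61,-.045,.26)&(h[...,0]>60)&(h[...,0]<95)&(h[...,1]>80))
im=cv2.imread('pics/scene0.png')
a=cv2.resize(im[235:285,160:230],(560,400),interpolation=2); b=cv2.resize(im[110:180,320:400],None,fx=400/70,fy=400/70,interpolation=2)[:, :240]
cv2.imwrite('pics/crop.png',np.hstack([a,b]))
E
```

```text
scene lock 432 med [ 0.395  -0.3012  0.0471] z [0.019 0.054] rect [ 390. -298.] [72. 46.] 18.7
scene locktop 301 med [ 0.3919 -0.2994  0.0494] z [0.043 0.054] rect [ 390. -299.] [71. 36.] 18.1
scene knob 120 med [0.4315 0.2908 0.1699] z [0.142 0.178] rect [426. 294.] [27. 30.] 64.6
scene console 974 med [0.4357 0.2799 0.0513] z [0.042 0.058] rect [424. 296.] [102. 133.] 0.4
scene stopL 44 med [0.6859 0.131  0.0604] z [0.056 0.066] rect [690. 134.] [17. 58.] 76.9
scene stopR 33 med [ 0.6562 -0.2414  0.0631] z [0.057 0.066] rect [ 653. -242.] [58.  9.] 3.0
scene brL 73 med [0.5964 0.1033 0.1335] z [0.129 0.137] rect [596. 103.] [18. 28.] 89.1
scene rod 682 med [ 0.5862 -0.0593  0.1184] z [0.097 0.127] rect [624. -49.] [308. 131.] 81.5
scene shut 441 med [ 0.5901 -0.0433  0.1356] z [0.131 0.14 ] rect [599. -43.] [50. 82.] 84.2
scene brackets 274 med [ 0.6028 -0.0511  0.1332] z [0.13  0.137] rect [625. -45.] [309. 120.] 83.9
scene base 5703 med [ 0.6161 -0.0886  0.0295] z [0.026 0.034] rect [625. -45.] [419. 200.] 84.2
top lock 235 med [ 0.3908 -0.2938  0.0479] z [0.032 0.056] rect [ 391. -296.] [63. 42.] 17.9
top locktop 182 med [ 0.3913 -0.2955  0.0493] z [0.043 0.056] rect [ 390. -296.] [63. 41.] 17.2
top knob 66 med [0.4219 0.2947 0.1737] z [0.169 0.18 ] rect [422. 295.] [25. 25.] 89.6
top console 942 med [0.4157 0.2854 0.0504] z [0.042 0.058] rect [421. 296.] [100. 131.] 1.4
top stopL 0
top stopR 0
top brL 38 med [0.5942 0.1056 0.1333] z [0.13  0.141] rect [591. 104.] [17. 27.] 89.4
top rod 347 med [ 0.5768 -0.0446  0.119 ] z [0.099 0.128] rect [616. -44.] [306. 123.] 84.4
top shut 257 med [ 0.5847 -0.0433  0.1347] z [0.13  0.141] rect [597. -43.] [49. 85.] 83.4
top brackets 134 med [ 0.5947 -0.0484  0.133 ] z [0.13  0.139] rect [621. -45.] [309. 119.] 83.8
top base 1226 med [ 0.5777 -0.1032  0.0293] z [0.025 0.035] rect [623. -51.] [397. 191.] 84.5
```

View pics/crop.png

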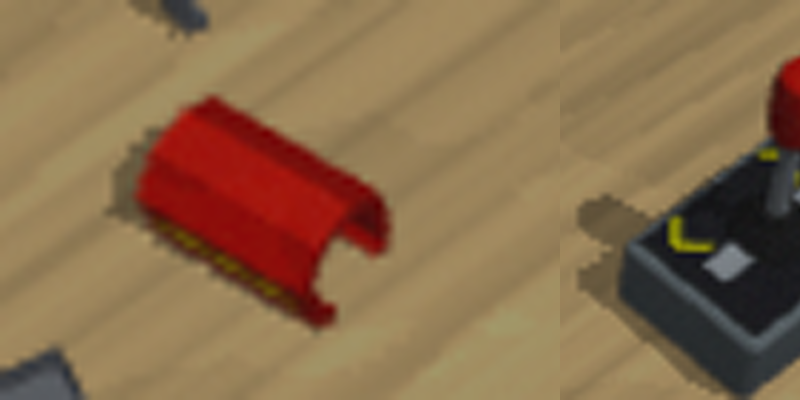

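The crop shows the red lock standing gap down, so it is confirmed. The first move goes over it.

Emit:
drive_tool:
  rows:
    - [[28,-27,5,0,0,0,1],[29,-27,10,0,0,0,1],[29,-27,10,0,0,0,1],[29,-27,10,0,0,0,1],[29,-27,10,0,0,0,1],[28,-27,10,0,0,0,1],[28,-27,10,0,0,0,1],[28,-26,5,0,0,7,1]]

```text
time: 1.85
tool_pos: [0.3906, -0.2969, 0.172]
eef_rot: [-0.0, 0.988, 0.155, -0.0]
wrist_force: [1.0, 0.1, -0.0]
opening: 0.0851
grip_force: 0.0
```

```bash
python3 - <<'E'
from h import *
o=manip.get_obs(); Rt=R(o['eef_rot']); print(o['time'],o['tool_pos'],np.degrees(np.arctan2(Rt[1,0],Rt[0,0])))
im,P=cloud('wrist'); cv2.imwrite('pics/w1.png',im)
h=cv2.cvtColor(im,cv2.COLOR_BGR2HSV)
red=((h[...,0]<8)|(h[...,0]>172))&(h[...,1]>140)&(h[...,2]>50)
for lo,hi in ((.01,.06),(.045,.06)):
    p=P[red&(P[...,2]>lo)&(P[...,2]<hi)]; r=cv2.minAreaRect((p[:,:2]*1000).astype(np.float32)); print(len(p),r,np.percentile(p[:,2],[2,50,98]))
    d=Rt.T@(np.array([r[0][0]/1000,r[0][1]/1000,0.018])-o['tool_pos']); print('tool shift mm',d*1000)
E
```

```text
1.85 [ 0.39057258 -0.29686074  0.17197839] 17.84814914819339
4063 ((391.7712097167969, -298.080322265625), (70.3616943359375, 43.23695373535156), 18.643482208251953) [0.03891295 0.05026518 0.05286789]
tool shift mm [  0.77887807   1.54901334 153.97812412]
3017 ((391.87744140625, -298.39935302734375), (70.3687515258789, 33.68257141113281), 18.921527862548828) [0.04535425 0.05117948 0.05294324]
tool shift mm [  0.78221562   1.88524935 153.97807854]
```

View pics/w1.png

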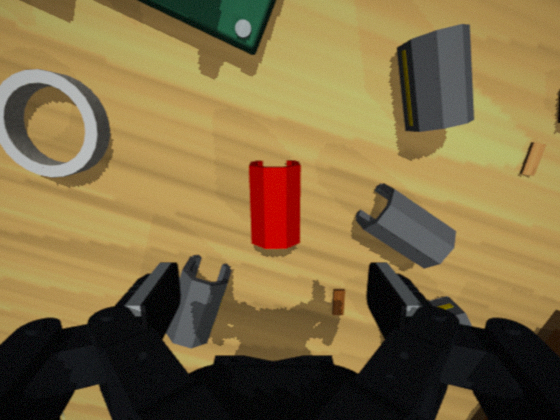

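Emit:
drive_tool:
  rows:
    - [[1,2,30,0,0,-1,1],[0,0,40,0,0,0,1],[0,0,40,0,0,0,1],[0,0,30,0,0,0,1],[0,0,14,0,0,0,0.8],[0,0,0,0,0,0,0.4],[0,0,0,0,0,0,0.3],[0,0,0,0,0,0,0.3]]
  newtons: 40

```text
time: 2.9
tool_pos: [0.3924, -0.3001, 0.0193]
eef_rot: [0.001, 0.986, 0.165, 0.001]
wrist_force: [0.4, -0.1, -0.6]
opening: 0.0432
grip_force: 43.0
```

Emit:
drive_tool:
  rows:
    - [[0,0,-30,0,0,0,0.3],[0,0,-40,0,0,0,0.3],[0,0,-30,0,0,-5,0.3],[0,0,-20,0,0,-10,0.3],[0,0,-20,0,0,-10,0.3],[0,0,-14,0,0,-10,0.3],[0,0,-6,0,0,-10,0.3],[0,0,0,0,0,-10,0.3]]

```text
time: 3.9
tool_pos: [0.3922, -0.2999, 0.1797]
eef_rot: [0.001, 0.797, 0.604, 0.0]
wrist_force: [0.2, 0.1, -1.7]
opening: 0.0434
grip_force: 43.0
```

```bash
cat > rel.py <<'E'
from h import *
import sys
def rel(target,yaw):
    o=manip.get_obs(); Rt=R(o['eef_rot']); y=np.degrees(np.arctan2(Rt[1,0],Rt[0,0]))
    print('t',o['time'],'pos',np.round(o['tool_pos'],4),'yaw',round(y,2),'F',np.round(o['wrist_force'],1),'open',round(o['opening'],4),'j6',round(o['joint_pos'][5],2))
    print('shift mm',np.round(1000*Rt.T@(np.array(target)-o['tool_pos']),1),'turn z',round(-(yaw-y),2),'tool z',Rt[:,2])
E
python3 - <<'E'
from rel import *
rel([.5883,.0411,.185],84.2)
E
```

```text
t 3.9 pos [ 0.3922 -0.2999  0.1797] yaw 74.3 F [ 0.2  0.1 -1.7] open 0.0434 j6 -0.44
shift mm [381.3  96.6  -5.5] turn z -9.9 tool z [ 0.00162237 -0.0013904  -0.99999772]
```

Emit:
drive_tool:
  rows:
    - [[30,8,-2,0,0,0,0.3],[50,13,-2,0,0,0,0.3],[55,14,-1,0,0,0,0.3],[60,15,0,0,0,0,0.3],[60,15,0,0,0,0,0.3],[55,14,0,0,0,0,0.3],[45,11,0,0,0,0,0.3],[26,7,0,0,0,-10,0.3]]

```text
time: 4.9
tool_pos: [0.5912, 0.042, 0.1841]
eef_rot: [0.0, 0.742, 0.67, 0.001]
wrist_force: [0.4, -0.4, -1.5]
opening: 0.0433
grip_force: 43.0
```

```bash
python3 - <<'E'
from rel import *
rel([.5883,.0411,.185],84.2)
for c in ('wrist','scene'):
    im,P=cloud(c); cv2.imwrite(f'pics/b_{c}.png',im); np.save(f'b_{c}.npy',P)
    h=cv2.cvtColor(im,cv2.COLOR_BGR2HSV); x,y,z=np.moveaxis(P,-1,0)
    red=((h[...,0]<8)|(h[...,0]>172))&(h[...,1]>140)&(h[...,2]>50)&(z>.14)&(np.hypot(x-.588,y-.041)<.08)
    p=P[red]; 
    if len(p)>5: print(c,len(p),cv2.minAreaRect((p[:,:2]*1000).astype(np.float32)),np.percentile(p[:,2],[1,50,99]))
    ys=np.array([.1012,.9949]); xs=np.array([.9949,-.1012]); 
    a=(x-.580)*xs[0]+(y+.0405)*xs[1]; b=(x-.580)*ys[0]+(y+.0405)*ys[1]
    for b0 in (-.12,-.09,-.06,-.04,.04,.06,.08,.1,.12):
        m=(abs(b-b0)<.01)&(abs(a)<.03)&(z>.105)&(z<.126)
        if m.sum()>3: print(c,b0,m.sum(),'a: lo/med/hi',np.round(1000*np.percentile(a[m],[2,50,98]),1),'z',np.round(np.percentile(z[m],[50,98]),4))
cv2.imwrite('pics/b.png',np.vstack([cv2.imread('pics/b_wrist.png')[:,:],])) 
E
```

```text
t 4.9 pos [0.5912 0.042  0.1841] yaw 84.2 F [ 0.4 -0.4 -1.5] open 0.0433 j6 0.12
shift mm [-1.2 -2.8 -0.9] turn z 0.0 tool z [ 1.26497472e-03  1.85440516e-04 -9.99999183e-01]
wrist 16129 ((591.1646118164062, 47.57521057128906), (60.12305450439453, 49.55828857421875), 85.17924499511719) [0.17104259 0.21481708 0.2182158 ]
wrist 0.08 57 a: lo/med/hi [-4.8  0.6  6.5] z [0.1199 0.1218]
wrist 0.1 536 a: lo/med/hi [-4.7  0.7  6.4] z [0.1204 0.1222]
wrist 0.12 585 a: lo/med/hi [-4.4  1.3  6.4] z [0.1204 0.1223]
scene 309 ((595.9566650390625, 30.555992126464844), (47.49018859863281, 53.50968933105469), 84.88176727294922) [0.17035586 0.21198202 0.24892093]
scene -0.12 39 a: lo/med/hi [-5.8  1.8  6.2] z [0.1194 0.1225]
scene -0.09 37 a: lo/med/hi [-5.2  1.4  5.7] z [0.1191 0.1223]
scene -0.06 36 a: lo/med/hi [-5.   1.7  5.4] z [0.119  0.1228]
scene -0.04 35 a: lo/med/hi [-5.2  1.4  5.3] z [0.119  0.1232]
scene 0.04 32 a: lo/med/hi [-4.5  1.2  5.3] z [0.1191 0.1232]
scene 0.06 32 a: lo/med/hi [-5.6  2.   6.2] z [0.1191 0.1228]
scene 0.08 9 a: lo/med/hi [-4.9  5.   6.3] z [0.117  0.1193]
scene 0.1 4 a: lo/med/hi [4.9 5.3 5.6] z [0.1166 0.1192]
```

View pics/b_wrist.png

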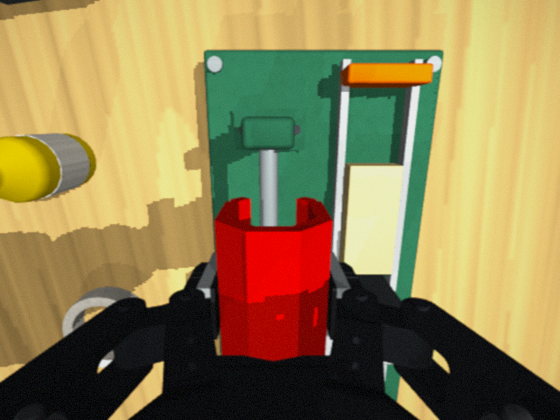

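Emit:
drive_tool:
  rows:
    - [[-1,-2,10,0,0,0,0.3],[0,0,20,0,0,0,0.3],[0,0,16,0,0,0,0.3],[0,0,12,0,0,0,0.3],[0,0,12,0,0,0,0.3],[0,0,10,0,0,0,0.3],[0,0,6,0,0,0,0.3],[0,0,0,0,0,0,0.3]]

```text
time: 6.0
tool_pos: [0.5881, 0.039, 0.0969]
eef_rot: [-0.0, 0.743, 0.669, -0.0]
wrist_force: [-0.4, -0.6, -1.3]
opening: 0.0431
grip_force: 43.0
```

Emit:
drive_tool:
  rows:
    - [[0,0,1,0,0,0,0.3],[0,0,0,0,0,0,0.6],[0,0,0,0,0,0,0.8],[0,0,0,0,0,0,0.85],[0,0,-20,0,0,0,0.85],[0,0,-30,0,0,0,0.85],[0,0,-40,0,0,0,0.85],[0,0,-30,0,0,0,0.85]]

```text
time: 7.0
tool_pos: [0.5885, 0.0389, 0.218]
eef_rot: [0.0, 0.743, 0.669, 0.0]
wrist_force: [1.0, -0.1, -0.1]
opening: 0.073
grip_force: 0.0
```

```bash
python3 - <<'E'
from rel import *
rel([.4235,.295,.22],0)
im,P=cloud('scene'); cv2.imwrite('pics/c.png',cv2.resize(im[130:340,220:500],(800,600)))
h=cv2.cvtColor(im,cv2.COLOR_BGR2HSV); x,y,z=np.moveaxis(P,-1,0)
red=((h[...,0]<8)|(h[...,0]>172))&(h[...,1]>140)&(h[...,2]>50)
m=red&(np.hypot(x-.588,y-.041)<.08); p=P[m]; print(len(p),cv2.minAreaRect((p[:,:2]*1000).astype(np.float32)),np.percentile(p[:,2],[1,50,99]))
E
```

```text
t 7.0 pos [0.5885 0.0389 0.218 ] yaw 83.97 F [ 1.  -0.1 -0.1] open 0.073 j6 0.12
shift mm [ 237.3 -191.    -2.2] turn z 83.97 tool z [ 1.11245656e-03 -5.77447715e-06 -9.99999381e-01]
463 ((598.4149169921875, 49.054080963134766), (97.03118896484375, 60.97343444824219), 83.95445251464844) [0.07868493 0.1228401  0.1304614 ]
```

View pics/c.png

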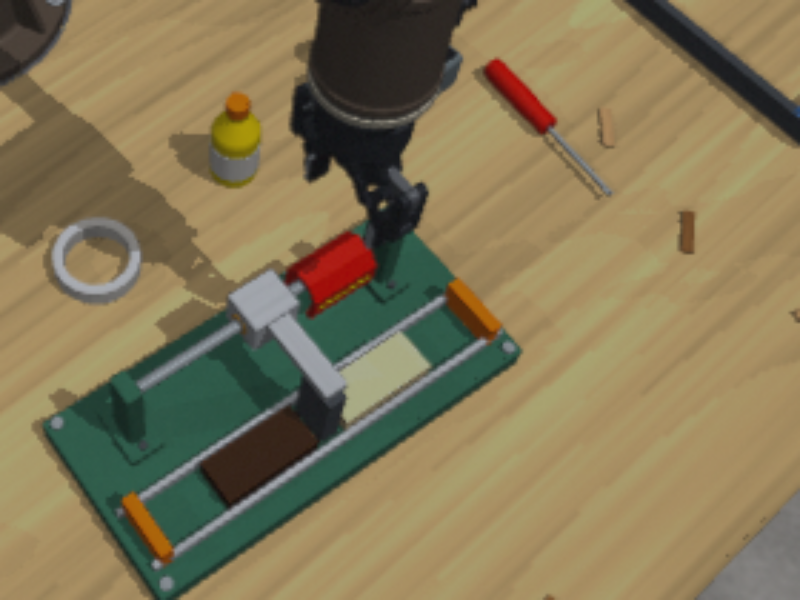

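The crop shows the lock hanging on the rod on the pale slat's side at about (335,270), and the slats have not moved. Next, the stick.

Emit:
drive_tool:
  rows:
    - [[20,-16,-8,0,0,0,0.85],[32,-26,-6,0,0,0,0.9],[35,-28,0,0,0,0,1],[35,-28,0,0,0,0,1],[35,-28,0,0,0,0,1],[35,-28,0,0,0,0,1],[30,-24,0,0,0,0,1],[15,-13,0,0,0,-7,1]]

```text
time: 8.05
tool_pos: [0.4221, 0.2961, 0.2303]
eef_rot: [-0.0, 0.7, 0.714, 0.0]
wrist_force: [1.1, -0.1, -0.2]
opening: 0.0853
grip_force: 0.0
```

```bash
python3 - <<'E'
from rel import *
rel([.4225,.2955,.144],91)
for c in ('wrist','scene'):
    im,P=cloud(c); cv2.imwrite(f'pics/d_{c}.png',im); np.save(f'd_{c}.npy',P)
    h=cv2.cvtColor(im,cv2.COLOR_BGR2HSV); x,y,z=np.moveaxis(P,-1,0)
    red=((h[...,0]<8)|(h[...,0]>172))&(h[...,1]>140)&(h[...,2]>50)
    k=np.hypot(x-.42,y-.295)<.05
    for lo,hi in ((.12,.2),(.165,.185)):
        p=P[red&k&(z>lo)&(z<hi)]
        if len(p)>4: print(c,len(p),cv2.minAreaRect((p[:,:2]*1000).astype(np.float32)),np.percentile(p[:,2],[1,50,99]))
    p=P[(abs(z-.05)<.006)&(np.hypot(x-.42,y-.295)<.1)]
    if len(p)>4: print('console',len(p),cv2.minAreaRect((p[:,:2]*1000).astype(np.float32)))
E
```

```text
t 8.05 pos [0.4221 0.2961 0.2303] yaw 91.16 F [ 1.1 -0.1 -0.2] open 0.0853 j6 0.53
shift mm [-0.7  0.4 86.3] turn z 0.16 tool z [ 7.66413039e-05  2.48811004e-04 -9.99999966e-01]
wrist 2132 ((424.5007629394531, 299.2383728027344), (31.64417266845703, 29.456680297851562), 30.822967529296875) [0.14212358 0.17448274 0.17816213]
wrist 1722 ((424.3722839355469, 298.659423828125), (30.83020782470703, 28.594009399414062), 30.822967529296875) [0.16563166 0.17509071 0.17830789]
console 8754 ((425.0354309082031, 297.0366516113281), (99.98124694824219, 129.9451141357422), 1.3040536642074585)
scene 146 ((426.1194152832031, 292.75421142578125), (27.84798240661621, 29.37989044189453), 75.95570373535156) [0.13856822 0.16766249 0.17918759]
scene 77 ((423.7245178222656, 294.42791748046875), (25.997440338134766, 28.777162551879883), 52.02122116088867) [0.16530245 0.17392031 0.17932974]
console 868 ((424.21282958984375, 295.060791015625), (101.38526153564453, 132.36366271972656), 0.8558575510978699)
```

View pics/d_wrist.png

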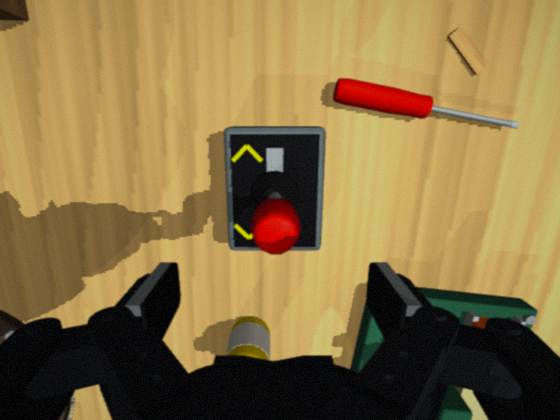

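Emit:
drive_tool:
  rows:
    - [[0.5,2.5,25,0,0,0,1],[0,0,30,0,0,0,1],[0,0,21,0,0,0,1],[0,0,10,0,0,0,1],[0,0,0,0,0,0,0.6],[0,0,0,0,0,0,0.3],[0,0,0,0,0,0,0.2],[0,0,0,0,0,0,0.2]]
  newtons: 30

```text
time: 9.15
tool_pos: [0.4237, 0.2948, 0.145]
eef_rot: [-0.001, 0.701, 0.713, -0.001]
wrist_force: [-15.5, 0.6, 16.2]
opening: 0.0326
grip_force: 28.4
```

Emit:
drive_tool:
  rows:
    - [[-3,0,0,0,2,0,0.2],[0,0,0,0,0,0,0.2]]

```text
time: 9.4
tool_pos: [0.4238, 0.2915, 0.1449]
eef_rot: [-0.013, 0.701, 0.713, 0.011]
wrist_force: [-15.1, -1.0, 12.0]
opening: 0.0324
grip_force: 28.9
```

```bash
cat > sh.py <<'E'
from rel import *
rel([.4245,.297,.144],91)
im,P=cloud('scene'); cv2.imwrite('pics/e.png',im)
a=cv2.cvtColor(cv2.imread('pics/d_scene.png'),cv2.COLOR_BGR2GRAY).astype(np.float32); b=cv2.cvtColor(im,cv2.COLOR_BGR2GRAY).astype(np.float32)
P0=np.load('d_scene.npy'); ci=manip.camera_info('scene')
u=np.array([.1012,.9949,0]); p0=np.array([.590,-.0425,.137])
pr=lambda p:(lambda q:np.array([ci['cx']+ci['fx']*q[0]/-q[2],ci['cy']-ci['fy']*q[1]/-q[2]]))(R(ci['rotation']).T@(p-ci['origin']))
c=pr(p0); print('px',c,'px per 10mm +y',pr(p0+.01*u)-c)
s=slice(int(c[1])-20,int(c[1])+20),slice(int(c[0])-20,int(c[0])+20)
T=a[int(c[1])-14:int(c[1])+14,int(c[0])-14:int(c[0])+14]
r=cv2.matchTemplate(cv2.resize(b,None,fx=4,fy=4,interpolation=2),cv2.resize(T,None,fx=4,fy=4,interpolation=2),cv2.TM_CCOEFF_NORMED)
_,v,_,l=cv2.minMaxLoc(r); print('shuttle px shift',np.array(l)/4-[int(c[0])-14,int(c[1])-14],v)
x,y,z=np.moveaxis(P,-1,0)
for n,Q in (('before',P0),('now',P)):
    A=Q-[.625,-.045,0]; fa=A[...,0]*.9949-A[...,1]*.1012; fb=A[...,0]*.1012+A[...,1]*.9949; zz=Q[...,2]
    g=cv2.cvtColor(im if n=='now' else cv2.imread('pics/d_scene.png'),cv2.COLOR_BGR2GRAY)
    m=(abs(zz-.137)<.006)&(abs(fa+.045)<.022)&(abs(fb)<.13); m&=g>100; print(n,'shuttle y',np.round(1000*np.percentile(fb[m],[3,50,97])))
    w=(abs(zz-.052)<.007)&(abs(fa-.045)<.018)&(abs(fb)<.2)
    h=cv2.cvtColor(im if n=='now' else cv2.imread('pics/d_scene.png'),cv2.COLOR_BGR2HSV)
    dk=w&(g<70)&(fb<0); pl=w&(g>120)&(h[...,1]<120)&(fb>0)
    for k,mm in (('dark',dk),('pale',pl)):
        if mm.sum()>5: print(n,k,np.round(1000*np.percentile(fb[mm],[3,50,97])))
E
python3 sh.py
```

```text
t 9.4 pos [0.4238 0.2915 0.1449] yaw 90.93 F [-15.1  -1.   12. ] open 0.0324 j6 0.47
shift mm [5.5 0.8 1.1] turn z -0.07 tool z [-0.00344257  0.03469761 -0.99939193]
px [313.82092375 237.34561816] px per 10mm +y [ 3.18667862 -2.01093226]
shuttle px shift [-2.    1.25] 0.9794718623161316
before shuttle y [-22.  -0.  23.]
before dark [-115.  -65.  -10.]
before pale [ 29.  74. 114.]
now shuttle y [-29.  -7.  17.]
now dark [-116.  -67.  -16.]
now pale [ 26.  70. 114.]
```

The shuttle moved about 6 mm towards the dark side, so −y is the correct direction. I'll keep tilting.

Emit:
drive_tool:
  rows:
    - [[-4.8,-1,-0.9,0,3,0,0.2],[-4.8,0,0.1,0,3,0,0.2],[-4.8,0,0.1,0,3,0,0.2],[-4.8,0,0.1,0,3,0,0.2],[-4.8,0,0.1,0,3,0,0.2],[-4.8,0,0.1,0,3,0,0.2],[-4.8,0,0.1,0,3,0,0.2],[0,0,0,0,0,0,0.2]]

```text
time: 10.45
tool_pos: [0.4242, 0.2592, 0.1376]
eef_rot: [-0.143, 0.687, 0.698, 0.139]
wrist_force: [-1.3, 12.4, -20.6]
opening: 0.0324
grip_force: 33.0
```

```bash
python3 sh.py
```

```text
t 10.45 pos [0.4242 0.2592 0.1376] yaw 90.85 F [ -1.3  12.4 -20.6] open 0.0324 j6 -0.44
shift mm [37.3  0.8  9. ] turn z -0.15 tool z [-0.00876103  0.39168577 -0.92005734]
px [313.82092375 237.34561816] px per 10mm +y [ 3.18667862 -2.01093226]
shuttle px shift [-20.75  13.  ] 0.9494572877883911
before shuttle y [-22.  -0.  23.]
before dark [-115.  -65.  -10.]
before pale [ 29.  74. 114.]
now shuttle y [-86. -64. -41.]
now dark [-174. -126.  -75.]
now pale [ 21.  66. 114.]
```

Emit:
drive_tool:
  rows:
    - [[-2.4,0,1,0,1.5,0,0.2],[-1.9,0,0,0,1,0,0.2],[0,0,0,0,0,0,0.2],[0,0,0,0,0,0,0.2]]

```text
time: 11.0
tool_pos: [0.4244, 0.2564, 0.136]
eef_rot: [-0.158, 0.684, 0.696, 0.155]
wrist_force: [-6.0, 4.1, 1.0]
opening: 0.0322
grip_force: 34.8
```

```bash
python3 sh.py
```

```text
t 11.0 pos [0.4244 0.2564 0.136 ] yaw 90.98 F [-6.   4.1  1. ] open 0.0322 j6 -0.55
shift mm [40.1  0.8 10.3] turn z -0.02 tool z [-0.00879981  0.43140607 -0.90211494]
px [313.82092375 237.34561816] px per 10mm +y [ 3.18667862 -2.01093226]
shuttle px shift [-22.5   14.25] 0.9482026100158691
before shuttle y [-22.  -0.  23.]
before dark [-115.  -65.  -10.]
before pale [ 29.  74. 114.]
now shuttle y [-92. -69. -47.]
now dark [-176. -130.  -81.]
now pale [ 21.  67. 114.]
```

Emit:
drive_tool:
  rows:
    - [[-2,0,0,0,1.2,0,0.2],[0,0,0,0,0,0,0.2],[0,0,0,0,0,0,0.2],[0,0,0,0,0,0,0.2],[0,0,0,0,0,0,0.2],[0,0,0,0,0,0,0.2],[0,0,0,0,0,0,0.2],[0,0,0,0,0,0,0.2]]

```text
time: 12.05
tool_pos: [0.4244, 0.2559, 0.1358]
eef_rot: [-0.166, 0.682, 0.694, 0.162]
wrist_force: [-5.3, 20.9, 2.6]
opening: 0.0322
grip_force: 34.4
```

```bash
python3 sh.py
```

```text
t 12.05 pos [0.4244 0.2559 0.1358] yaw 91.01 F [-5.3 20.9  2.6] open 0.0322 j6 -0.61
shift mm [40.4  0.8 11.3] turn z 0.01 tool z [-0.00962554  0.45206656 -0.89193227]
px [313.82092375 237.34561816] px per 10mm +y [ 3.18667862 -2.01093226]
shuttle px shift [-22.75  14.25] 0.9452860951423645
before shuttle y [-22.  -0.  23.]
before dark [-115.  -65.  -10.]
before pale [ 29.  74. 114.]
now shuttle y [-92. -71. -47.]
now dark [-177. -130.  -81.]
now pale [ 21.  67. 114.]
```

The force at the knob rose to 21 N, so the slat is against its stop. I'll hold a little longer and then return.

Emit:
drive_tool:
  rows:
    - [[0,0,0,0,0,0,0.2],[0,0,0,0,0,0,0.2],[0,0,0,0,0,0,0.2],[0,0,0,0,0,0,0.2],[0,0,0,0,0,0,0.2],[0,0,0,0,0,0,0.2],[0,0,0,0,0,0,0.2],[0,0,0,0,0,0,0.2]]

```text
time: 13.1
tool_pos: [0.4244, 0.2559, 0.1358]
eef_rot: [-0.166, 0.682, 0.694, 0.162]
wrist_force: [-5.5, 20.2, 2.9]
opening: 0.0323
grip_force: 34.4
```

Emit:
drive_tool:
  rows:
    - [[2.5,0,0,0,-1.6,0,0.2],[4.8,0,0.1,0,-3,0,0.2],[5.8,0,0.1,0,-3.6,0,0.2],[6.4,0,0.1,0,-4,0,0.2],[6.4,0,0.1,0,-4,0,0.2],[6.4,0,0.1,0,-4,0,0.2],[5.8,0,0.1,0,-3.6,0,0.2],[4.8,0,0.1,0,-2.9,0,0.2]]

```text
time: 14.1
tool_pos: [0.4236, 0.2955, 0.1453]
eef_rot: [0.001, 0.701, 0.713, -0.001]
wrist_force: [-8.3, 0.0, -6.1]
opening: 0.0319
grip_force: 34.5
```

```bash
python3 sh.py
```

```text
t 14.1 pos [0.4236 0.2955 0.1453] yaw 90.99 F [-8.3  0.  -6.1] open 0.0319 j6 0.54
shift mm [1.5 0.9 1.3] turn z -0.01 tool z [-0.0011533  -0.00264023 -0.99999585]
px [313.82092375 237.34561816] px per 10mm +y [ 3.18667862 -2.01093226]
shuttle px shift [0. 0.] 0.9955955743789673
before shuttle y [-22.  -0.  23.]
before dark [-115.  -65.  -10.]
before pale [ 29.  74. 114.]
now shuttle y [-22.   0.  23.]
now dark [-177. -128.   -9.]
now pale [ 30.  74. 114.]
```

Stick upright and shuttle centred. Release and retreat upward.

Emit:
drive_tool:
  rows:
    - [[0,0,0,0,0,0,0.5],[0,0,0,0,0,0,1],[0,0,0,0,0,0,1],[0,0,-20,0,0,0,1],[0,0,-35,0,0,0,1],[0,0,-40,0,0,0,1],[0,0,-25,0,0,0,1],[0,0,0,0,0,0,1]]

```text
time: 15.15
tool_pos: [0.4258, 0.2957, 0.2671]
eef_rot: [0.0, 0.701, 0.713, 0.002]
wrist_force: [-0.3, 0.2, -1.2]
opening: 0.0852
grip_force: 0.0
```

```bash
python3 sh.py; python3 -c "
import cv2;im=cv2.imread('pics/e.png');cv2.imwrite('pics/f.png',cv2.resize(im[90:340,200:530],(792,600)))"
```

```text
t 15.15 pos [0.4258 0.2957 0.2671] yaw 90.94 F [-0.3  0.2 -1.2] open 0.0852 j6 0.53
shift mm [  1.1  -1.7 123.1] turn z -0.06 tool z [ 0.00337095  0.00215998 -0.99999199]
px [313.82092375 237.34561816] px per 10mm +y [ 3.18667862 -2.01093226]
shuttle px shift [0. 0.] 0.9994714856147766
before shuttle y [-22.  -0.  23.]
before dark [-115.  -65.  -10.]
before pale [ 29.  74. 114.]
now shuttle y [-23.   0.  23.]
now dark [-176. -128.  -10.]
now pale [ 30.  74. 114.]
```

View pics/f.png

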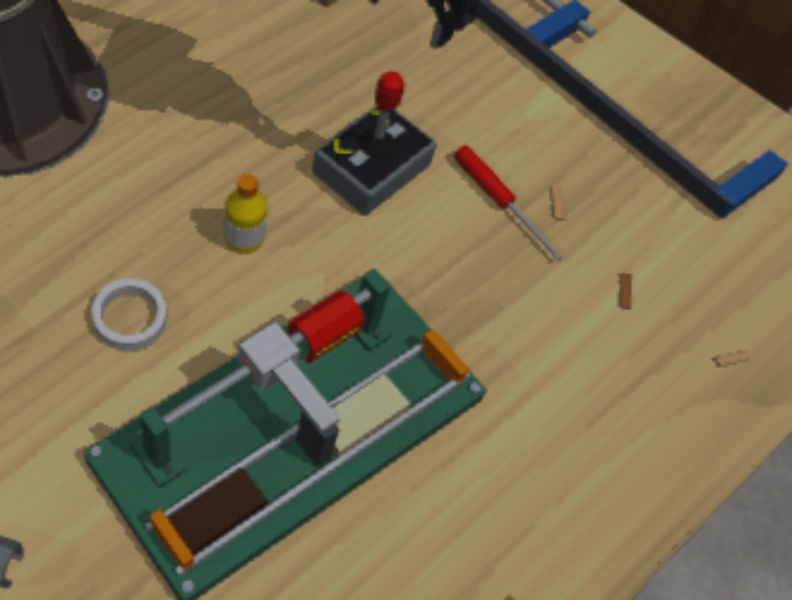

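The final view shows the dark slat against its orange stop (210,510), the lock hanging on the rod (330,325), the stick upright (388,100) and the pale slat unmoved.

```bash
python3 -c "
from workcell import manip; print(manip.sign_off())"
```

```text
the job is handed in; nothing more can be done
None
```

The job is handed in: the red lock hangs on the guide rod on the pale slat's side, the dark slat was held against its stop for about 2 s, the stick and shuttle are back at centre, and the pale slat has not moved.

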